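# Seal a wooden plaque in the guarded press

## Robot

A 6-joint arm with a two-finger parallel gripper is mounted at the origin on the work surface. World frame = base frame: x ahead of the robot, y to its left, z up, the work surface at z = 0. Lengths are in m, angles in rad, forces in N, time in s.
With the tool pointing down it reaches from about 0.325 to 0.9 m from the base axis. Payload 6.1 kg.
Tool frame: the origin (TCP) lies midway between the tips of the shut fingers; the grasp point (between the pads) lies behind it (arm.hold_point_z is the z of the grasp point in the tool frame, in m); z points along the fingers, y is the line along which they close (so a half turn about z gives the same grasp; the last joint's range is limited). The gripper opens to 87 mm and grips with 3 to 60 N. Pads are 19 mm wide; open, the fingers measure 117 mm over their backs; the gripper's body (75 mm by 190 mm) begins 51 mm behind the grasp point.
Start: joints at [-1.266, 0.22, 1.526, -0, 1.395, -0.126], TCP at [0.261, -0.568, 0.223] pointing down, gripper open.
Joint ranges: [-2.98, 2.98], [-0.91, 2.08], [0.09, 2.57], [-1.24, 4.39], [0.2, 2.65], [-2.68, 2.68]. Speed limits (rad/s): [2.57, 2.57, 3.01, 3.14, 3.14, 3.14].

## Interface

Orientations are given as a unit quaternion [w, x, y, z].
In Python, from rig import arm gives the robot as it stands.
- The arm moves only by the shell command python3 -m jog 'ROWS' [FORCE]. ROWS is JSON, a list of rows, each a list of 5 numbers: the shift along the tool's x, y, z in m, then the turn about the tool's z in degrees, then the opening, from -1 (shut) to 1 (fully open). In form: [[x, y, z, twist, jaw], ...]. A call has 1 to 8 rows; each row shifts and turns the commanded pose from where the row before left it, along the tool's axes as they then stand; what a row does not reach is not made up. A row lasts 1/10 s, in which the tool goes at most 50 mm and 8.59 degrees, less where a joint would pass 70% of its speed; a pose out of reach is approached as far as the arm can. A call with a gripper value outside its range is refused whole. The fingers move at their own pace and stop on an object; FORCE is the grip in N (left out, the last holds). Time passes only in rows, so rows that do not move let the fingers close. It gives the time, the measured TCP pose, the force, the opening and the grip force at its end, in the units of the state.
- arm.get_state(): the state, without advancing time (a new reading comes with each control period).
- arm.snapshot(name): name is "side" or "top"; returns the picture (420x560x3 uint8, red, green, blue); there is no depth.
- arm.camera_params(name): a dict with "vertical_fov" (degrees; the focal length in pixels is half the picture's height over the tangent of half this angle, whatever the lens; pixels are square), "cx", "cy" (the principal point, pixels), "view" (4x4, takes a point from world to camera coordinates). Camera axes: x right, y down, z forward; pixel columns grow to the right and rows downward; lengths in m; the calibration is good to about 2 mm. A picture is of the moment at which its call begins. camera_params takes no time and is no camera call.
- arm.job_done(): hands the job in; it is judged then, once.
The state is a dict: "clock": time; "joint_positions": joint angles; "joint_velocities": joint speeds; "tau": joint torques, N m; "position": TCP position; "eef_rot": TCP orientation; "ft_force": force on the tool from outside, world axes, zero at the start; "moment": the same for the moment, N m; "finger_gap": finger opening in m; "finger_force": force on a finger pad.
Only numpy, scipy, OpenCV 4.12 (cv2) and the standard library are available. Lean on these libraries where they do the work, as an engineer would, in place of code of your own. Each camera call takes 0.05 s, during which the arm holds its last target. There are 200 camera calls.

## Task

Seal the wooden plaque in the green press: with the fingertips, push the plaque along its channel until it is fully home against the stop at the back, then reach down through the window of the yellow guard, press the red lever pad right down, keep it down for at least one second, and let it come back up. Do not touch the guard frame or its clear panels, do not lift or pick up the plaque, do not press the lever before the plaque is home, and leave everything else on the desk where it stands.

Things in the scene. Friction and masses are not known exactly. Their poses are not given: they have to be found in the camera images.
- press: Green bench press, fixed. Origin on the table under the window centre; +x from its open front (robot side) to the back stop, z up. Bed x -112 to 120, y +-75 mm, its top 18 mm above the table. Two rails 8 mm high (x -100 to 45) make a channel 68 mm wide along x at y=0; stop face at x=45. Rear cheeks 118 mm high, x 70 to 115. Nothing is higher than the guard. In front of the bed: bare table.
- guard: Yellow guard frame with clear side and front panels, fixed on the press, same origin and axes. Outside x -61 to 63, y +-70 mm, top face 130 mm above the table. Its flat top, 6 mm thick, has one window 86 (x) by 96 mm (y) centred at x=0, y=0. The front panel ends 49 mm above the table; the plaque passes under it. Not to be touched.
- window (a point): Centre of the guard window, on the level of the guard's top face (130 mm above the table); axes as the press.
- lever_pad (a point): Centre of the top face of the red lever pad (44 x 44 mm), right under the window centre, 108 mm above the table (22 mm below the guard's top) with the lever up. The pivot is 85 mm behind it (press +x), 100 mm high; fully pressed, the pad sinks 21 mm. Nothing stands between window and pad.
- lever (a joint): Lever angle in rad: 0 = up (sprung), grows as the pad is pressed down, hard stop at 0.25 = fully down. The spring takes about 3.5 N on the pad to start and 9 N at the bottom; let go, it returns to 0 by itself.
- plaque: Loose pale wooden plaque 160 (x) x 64 (y) x 12 mm, about 0.1 kg, flat on the bed in the channel, long axis along the press's x. Origin: centre of its underside. Home, with its back end at the stop, its origin is at press x=-35 mm and its front end at x=-115: 3 mm out past the bed, 54 mm in front of the guard. It starts 25 to 50 mm short of home, overhanging the bed's front edge.
- gourd: Bystander: tan double gourd, 92 mm across, 185 mm tall with stalk, standing loose; origin at centre of its underside.
- small_gourd: Bystander: smaller tan double gourd, 66 mm across, 133 mm tall, standing loose; origin at centre of its underside.
- flask: Bystander: copper-coloured flask with a black cap, 64 mm across, 170 mm tall, loose; origin at centre of its underside.
- teacup: Bystander: white mug, 72 mm across, 75 mm tall, handle at its +y, loose; origin at centre of its underside.
- seal_stone: Bystander: upright reddish stone seal, 28 x 28 x 70 mm, loose; origin at centre of its underside.
- brush: Bystander: brush lying on the table, loose; long axis its x, origin on its underside.
- varnish_jar: Bystander: amber jar with yellow cap, 60 mm across, 75 mm tall, loose; origin at centre of its underside.
Things that resemble listed ones, but are neither listed nor needed, are in the scene too. What is shaped like the plaque but blue is not meant.

How it is judged:
On the way, in this order (a step that is already met when the one before it is completed fails the run):
1. the plaque is pushed fully home against the stop, lever still up (x of plaque in the frame of press above -0.039 m and value of joint lever below 0.06 rad and height (world z) of plaque below 0.024 m and angle between plaque's own z axis and vertical below 0.1 rad), for 0.2 s.
2. the lever is held fully down for a second with the plaque home (x of plaque in the frame of press above -0.039 m and value of joint lever above 0.205 rad and contact force between lever and the fingers above 1 N), for 0.95 s.
At the end, for the whole second after the job is handed in: plaque flat in the channel within 4 mm of its stop and at rest, lever back up (below 0.03 rad), having been held fully down (beyond 0.205 of 0.25 rad) for a second (x of plaque in the frame of press above -0.039 m and value of joint lever below 0.03 rad and linear speed of plaque below 0.01 m/s and height (world z) of lever_pad above 0.105 m and height (world z) of plaque below 0.024 m and angle between plaque's own z axis and vertical below 0.1 rad); the robot touches nothing.
It fails at once if the guard is touched (contact force between guard and the fingers above 0.3 N or contact force between guard and the arm above 0.3 N).
It fails at once if the lever is pressed before the plaque is home (value of joint lever above 0.08 rad and not (x of plaque in the frame of press above -0.039 m)).
It fails at once if the plaque is lifted or tipped up (height (world z) of plaque above 0.032 m or angle between plaque's own z axis and vertical above 0.2 rad).
It fails at once if a bystander is moved by more than 20 mm or knocked over (distance of any of gourd, small_gourd, flask, teacup, seal_stone, brush, varnish_jar from where it was at the start of the episode above 0.02 m or angle between any of gourd, small_gourd, flask, teacup, seal_stone, varnish_jar's own z axis and vertical above 0.4 rad).
It also fails if it takes over 48 s, if anything falls off the work surface, if the arm or the gripper's body presses on something with over 40 N, if the wrist force passes 120 N, or if a joint passes its speed limit or range.

## Working session

There is one attempt and no reset: what is moved stays moved. The work goes in short steps, Python scripts to look and compute and a shell command to move; the robot and the scene stay as the last step left them, time stands still between calls to the robot, and variables do not carry over. Pictures are saved under pics/ and viewed, at most 10 in all, crops included, and the job is handed in when it is done.

```bash
mkdir -p pics; python3 - <<'E'
from rig import arm
import cv2
for n in("side","top"):
    cv2.imwrite(f"pics/{n}0.png",cv2.resize(arm.snapshot(n)[:,:,::-1],(800,600),interpolation=cv2.INTER_CUBIC))
    print(n,arm.camera_params(n))
s=arm.get_state();print(s, arm.hold_point_z)
E
```

```text
side {'vertical_fov': 44.714687019334406, 'cx': 280.7442332993166, 'cy': 209.52956250353165, 'view': array([[-0.76680949, -0.64160994, -0.01843616,  0.39425094],
       [-0.45329806,  0.56164026, -0.69215684,  0.32507272],
       [ 0.4544492 , -0.52239536, -0.72151162,  1.2944517 ],
       [ 0.        ,  0.        ,  0.        ,  1.        ]])}
top {'vertical_fov': 47.25608861473034, 'cx': 288.6023564151363, 'cy': 204.2362610171471, 'view': array([[ 0.02525363, -0.9995975 ,  0.01292639, -0.01410938],
       [-0.99078951, -0.02674768, -0.132743  ,  0.51733826],
       [ 0.13303532, -0.00945509, -0.9910662 ,  1.15696094],
       [ 0.        ,  0.        ,  0.        ,  1.        ]])}
{'clock': 0.1, 'joint_positions': array([-1.26608218e+00,  2.21117392e-01,  1.52748849e+00,  6.99306787e-06,
        1.39469519e+00, -1.26093014e-01]), 'joint_velocities': array([ 0.00057798, -0.00176317, -0.00402211,  0.0009168 , -0.00171457,
       -0.00251355]), 'tau': array([ 8.49448315e-04, -4.95945311e+01, -3.88519800e+01,  7.02943490e-02,
        5.15454949e-02, -3.99581552e-05]), 'position': array([ 0.26083901, -0.56736296,  0.2215695 ]), 'eef_rot': array([-8.51111589e-04,  9.76889987e-01,  2.13741020e-01, -7.27603032e-05]), 'ft_force': array([-0.2931936 ,  0.38289891, -1.00493192]), 'moment': array([-0.00025399,  0.00225956, -0.04119463]), 'finger_force': 0.0, 'finger_gap': 0.08720134548779168} -0.0187
```

View pics/side0.png

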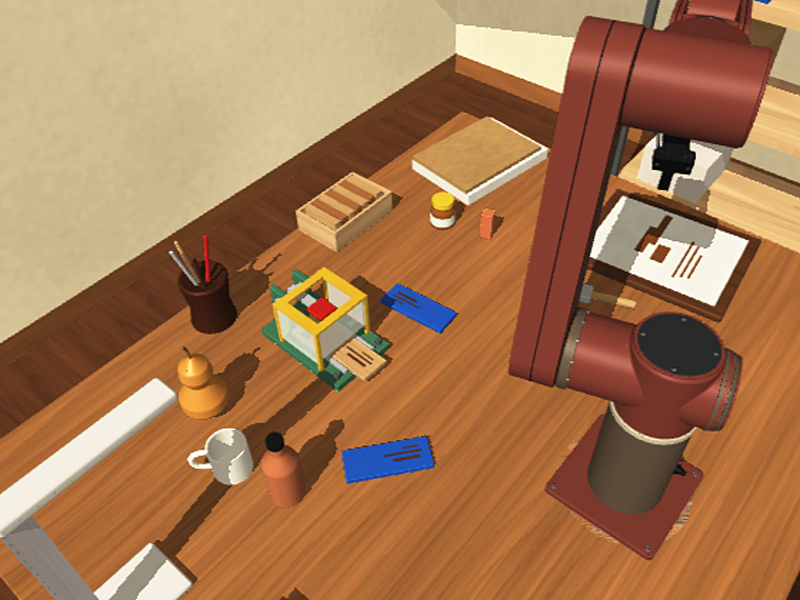

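View pics/top0.png

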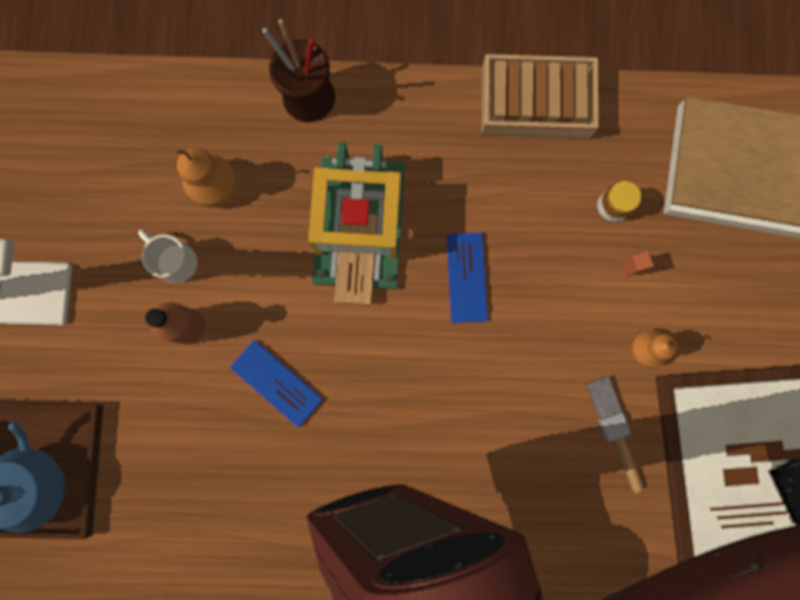

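The side view shows the press with its yellow guard at about (322,315) and the plaque end sticking out at (360,360). In the top view the guard is centred near (356,208) and the plaque's front end near (353,302). Next I'll look at enlarged crops.

```bash
python3 - <<'E'
from rig import arm
import cv2,numpy as np
a=arm.snapshot("top")[95:220,205:295,::-1]; b=arm.snapshot("side")[175:285,175:285,::-1]
a=cv2.resize(a,None,fx=4.5,fy=4.5,interpolation=cv2.INTER_CUBIC); b=cv2.resize(b,None,fx=3.5,fy=3.5,interpolation=cv2.INTER_CUBIC)
print(a.shape,b.shape)
c=np.zeros((600,800,3),np.uint8); c[:a.shape[0],:a.shape[1]]=a; c[:b.shape[0],410:410+b.shape[1]]=b
cv2.imwrite("pics/crop.png",c)
E
```

```text
(562, 405, 3) (385, 385, 3)
```

View pics/crop.png

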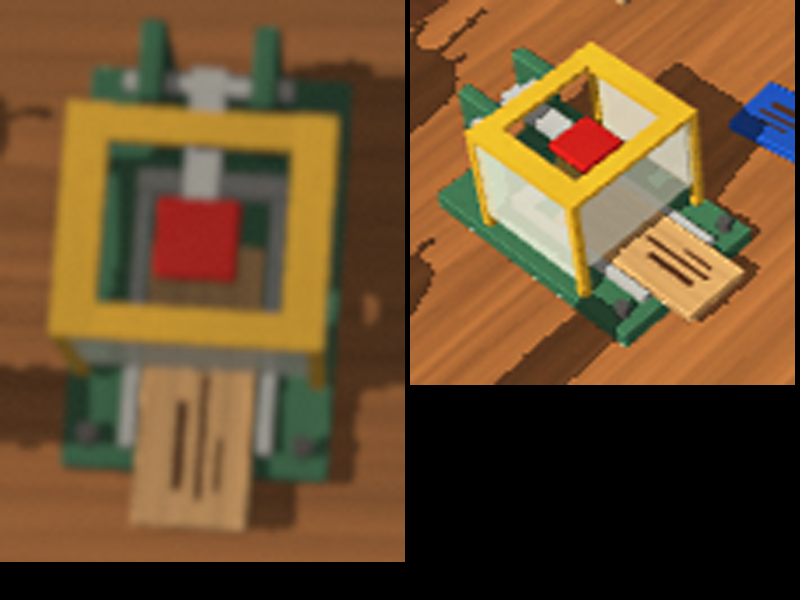

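The top crop shows the guard's outer corners at (67,100), (340,116), (323,356) and (49,332), the red pad centred at (197,239), and the plaque's front corners at (130,526) and (246,531). The side crop shows the guard corners at (590,42), (697,113), (576,208) and (468,132). I'll fit the press pose to these.

```bash
cat > fit.py <<'E'
from rig import arm
import numpy as np
from scipy.optimize import least_squares
P={n:arm.camera_params(n) for n in("top","side")}
def proj(n,w):
    p=P[n];c=p["view"][:3,:3]@w+p["view"][:3,3];f=210/np.tan(np.radians(p["vertical_fov"]/2))
    return np.array([p["cx"]+f*c[0]/c[2],p["cy"]+f*c[1]/c[2]])
def world(q,l): 
    c,s=np.cos(q[2]),np.sin(q[2]);return np.array([q[0]+c*l[0]-s*l[1],q[1]+s*l[0]+c*l[1],l[2]])
T=lambda u,v:np.array([(u+.5)/4.5-.5+205,(v+.5)/4.5-.5+95])
S=lambda u,v:np.array([(u-410+.5)/3.5-.5+175,(v+.5)/3.5-.5+175])
E
python3 - <<'E'
from fit import *
z=.13;o=[]
for l,t in zip([(.063,.07),(.063,-.07),(-.061,-.07),(-.061,.07),(.043,.048),(.043,-.048),(-.043,-.048),(-.043,.048)],[(67,100),(340,116),(323,356),(49,332),(107,141),(290,152),(281,312),(97,302)]): o.append(("top",T(*t),l+(z,)))
for l,t in zip([(-.061,.07),(-.061,-.07),(.063,-.07),(.063,.07)],[(576,208),(697,113),(590,42),(468,132)]): o.append(("side",S(*t),l+(z,)))
o.append(("top",T(197,239),(0,0,.108)))
r=least_squares(lambda q:np.concatenate([proj(n,world(q,l))-p for n,p,l in o]),[.6,.05,0])
q=r.x;print(q,np.degrees(q[2]));print(r.fun.reshape(-1,2).round(1).tolist())
for fr in [[("top",T(130,526),.032),("top",T(246,531),-.032),("side",S(745,270),-.032),("side",S(690,313),.032)]]:
    r2=least_squares(lambda x:np.concatenate([proj(n,world(q,(x[0],y+x[1],.030)))-p for n,p,y in fr]),[-.15,0]);print(r2.x,r2.fun.round(1))
for x in(-.3,-.25,-.16,-.118,0):print(x,world(q,(x,0,0)))
E
```

```text
[ 0.63992532  0.0978639  -0.03343852] -1.915886350500524
[[0.4, 0.4], [-0.4, 0.5], [0.1, -0.8], [0.2, 0.9], [0.3, 0.1], [0.8, 0.2], [0.4, 0.8], [-0.3, 0.5], [-1.8, 0.3], [-0.4, -0.7], [-0.2, -0.2], [-1.3, 0.2], [0.3, -0.1]]
[-0.14450116  0.00015178] [ 0.4 -0.1  0.3  0.3 -0.4 -0.3 -0.2  0.9]
-0.3 [0.34009302 0.10789359 0.        ]
-0.25 [0.39006507 0.10622198 0.        ]
-0.16 [0.48001476 0.10321307 0.        ]
-0.118 [0.52199128 0.10180891 0.        ]
0 [0.63992532 0.0978639  0.        ]
```

The fit puts the press at (0.640, 0.098) with yaw -1.9°. The plaque's front end is at press x=-144 mm, so it needs about 29.5 mm of push. I'll shut the fingers, square up the tool and move to a point in front of the plaque.

```bash
python3 -m jog '[[0,0,0,6.65,-1],[0,0,0,6.65,-1],[0,0,0,6.65,-1],[0,0,0,6.65,-1],[0.012,-0.045,0,0,-1],[0.012,-0.045,0,0,-1],[0.012,-0.045,0,0,-1],[0.012,-0.045,0,0,-1]]' 10
python3 -m jog '[[0.012,-0.048,0,0,-1],[0.012,-0.048,0,0,-1],[0.012,-0.048,0,0,-1],[0.012,-0.048,0,0,-1],[0.012,-0.048,0,0,-1],[0.012,-0.048,0,0,-1],[0.012,-0.048,0,0,-1],[0.012,-0.048,0,0,-1]]'
python3 -m jog '[[0.012,-0.045,0,0,-1],[0.012,-0.045,0,0,-1],[0,0,0,0,-1],[0,0,0,0,-1],[0,0,0,0,-1]]'
cat >> fit.py <<'E'
def st():
    s=arm.get_state();q=(.63993,.09786,-.03344);d=s["position"]-[q[0],q[1],0];c,n=np.cos(q[2]),np.sin(q[2])
    w=s["eef_rot"];print("t",round(s["clock"],2),"local",np.round([c*d[0]+n*d[1],-n*d[0]+c*d[1],d[2]],4),"head err deg",round(np.degrees(2*np.arctan2(w[2],w[1])-q[2]),2),"q",w.round(4),"F",s["ft_force"].round(2),"gap",round(s["finger_gap"],4))
E
python3 -c "from fit import *;st()"
```

```text
clock: 1.0
position: [0.3151, -0.3878, 0.2222]
eef_rot: [-0.0, 1.0, -0.017, -0.0]
ft_force: [0.3, 0.6, -0.3]
finger_gap: 0.0312
finger_force: 0.0
clock: 1.8
position: [0.4239, -0.007, 0.2228]
eef_rot: [0.0, 1.0, -0.017, 0.001]
ft_force: [-0.2, -0.4, 0.9]
finger_gap: 0.0005
finger_force: 0.0
clock: 2.3
position: [0.4505, 0.0794, 0.2223]
eef_rot: [0.0, 1.0, -0.017, -0.0]
ft_force: [0.6, -0.0, -0.4]
finger_gap: 0.0005
finger_force: 0.0
t 2.3 local [-0.1888 -0.0247  0.2223] head err deg -0.02 q [ 3.000e-04  9.999e-01 -1.690e-02 -3.000e-04] F [ 0.59 -0.02 -0.41] gap 0.0005
```

```bash
python3 -m jog '[[0,-0.0247,0.02,0,-1],[0,0,0.04,0,-1],[0,0,0.04,0,-1],[0,0,0.04,0,-1],[0,0,0.04,0,-1],[0,0,0.027,0,-1],[0,0,0,0,-1],[0,0,0,0,-1]]'
python3 - <<'E'
from fit import *;import cv2
st();a=arm.snapshot("side")[165:300,165:305,::-1];cv2.imwrite("pics/c2.png",cv2.resize(a,None,fx=4.4,fy=4.4,interpolation=cv2.INTER_CUBIC))
E
```

```text
clock: 3.1
position: [0.4517, 0.1036, 0.0159]
eef_rot: [0.0, 1.0, -0.018, -0.0]
ft_force: [0.8, -0.2, -0.1]
finger_gap: 0.0004
finger_force: 0.0
t 3.1 local [-0.1883 -0.0005  0.0159] head err deg -0.12 q [ 1.000e-04  9.998e-01 -1.780e-02 -3.000e-04] F [ 0.75 -0.21 -0.14] gap 0.0004
```

View pics/c2.png

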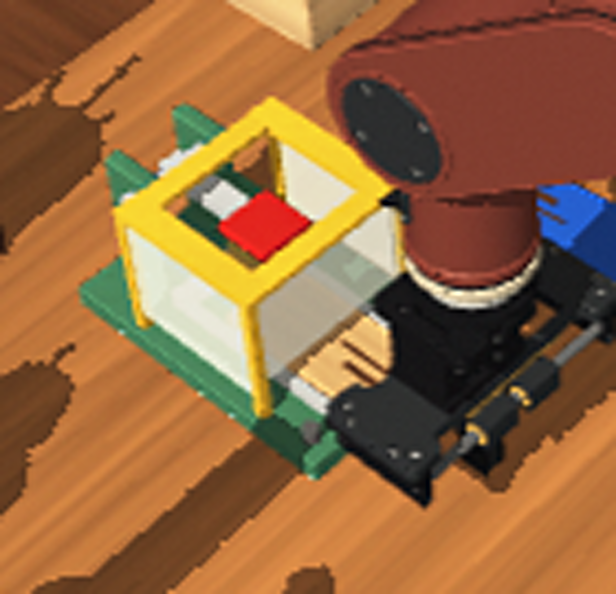

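The gripper is squared up in front of the plaque, which sticks out at (350,360) in this crop, and it is clear of the guard. I'll push now.

```bash
python3 -m jog '[[0.01,0,0,0.1,-1],[0.01,0,0,0,-1],[0.008,0,0,0,-1],[0.005,0,0,0,-1],[0.004,0,0,0,-1],[0.004,0,0,0,-1],[0,0,0,0,-1],[0,0,0,0,-1]]'
python3 -c "from fit import *;st()"
python3 -m jog '[[0.004,0,0,0,-1],[0.004,0,0,0,-1],[0.004,0,0,0,-1],[0.002,0,0,0,-1],[0.002,0,0,0,-1],[0,0,0,0,-1],[0,0,0,0,-1]]'
python3 -c "from fit import *;st()"
```

```text
clock: 3.95
position: [0.4924, 0.1034, 0.0154]
eef_rot: [0.0, 1.0, -0.018, -0.0]
ft_force: [-0.2, 0.7, 0.3]
finger_gap: 0.0005
finger_force: 0.0
t 3.95 local [-0.1476  0.0006  0.0154] head err deg -0.1 q [ 0.000e+00  9.998e-01 -1.760e-02 -2.000e-04] F [-0.23  0.66  0.3 ] gap 0.0005
clock: 4.65
position: [0.5087, 0.1028, 0.0156]
eef_rot: [-0.0, 1.0, -0.018, 0.0]
ft_force: [-0.7, -0.7, -0.3]
finger_gap: 0.0003
finger_force: 0.0
t 4.65 local [-0.1314  0.0006  0.0156] head err deg -0.1 q [-0.000e+00  9.998e-01 -1.760e-02  1.000e-04] F [-0.74 -0.74 -0.26] gap 0.0003
```

Still about 7 mm to go. I'll take small steps and watch the force.

```bash
python3 -m jog '[[0.002,0,0,0,-1],[0.002,0,0,0,-1],[0.001,0,0,0,-1],[0,0,0,0,-1],[0,0,0,0,-1]]'
python3 -c "from fit import *;st()"
python3 -m jog '[[0.001,0,0,0,-1],[0.001,0,0,0,-1],[0,0,0,0,-1],[0,0,0,0,-1]]'
python3 -c "from fit import *;st()"
```

```text
clock: 5.15
position: [0.5136, 0.1026, 0.0155]
eef_rot: [0.0, 1.0, -0.018, -0.0]
ft_force: [-1.1, -0.8, -0.1]
finger_gap: 0.0008
finger_force: 0.3
t 5.15 local [-0.1265  0.0005  0.0155] head err deg -0.1 q [ 0.      0.9998 -0.0176 -0.    ] F [-1.13 -0.83 -0.06] gap 0.0008
clock: 5.55
position: [0.5136, 0.1026, 0.0151]
eef_rot: [0.0, 1.0, -0.018, -0.002]
ft_force: [-7.4, -0.1, 5.1]
finger_gap: 0.0006
finger_force: 3.5
t 5.55 local [-0.1264  0.0006  0.0151] head err deg -0.09 q [ 1.000e-04  9.998e-01 -1.750e-02 -2.100e-03] F [-7.39 -0.1   5.12] gap 0.0006
```

```bash
python3 -m jog '[[0.0015,0,0,0,-1],[0.0015,0,0,0,-1],[0,0,0,0,-1],[0,0,0,0,-1]]'
python3 -c "from fit import *;st()"
python3 -m jog '[[-0.005,0,0,0,-1],[-0.02,0,0,0,-1],[-0.04,0,0,0,-1],[-0.04,0,-0.04,0,-1],[0,0,-0.05,0,-1],[0,0,-0.05,0,-1],[0,0,-0.02,0,-1],[0,0,0,0,-1]]'
python3 - <<'E'
from fit import *;import cv2
st()
a=arm.snapshot("top")[95:220,205:295,::-1]; b=arm.snapshot("side")[175:285,175:285,::-1]
a=cv2.resize(a,None,fx=4.5,fy=4.5,interpolation=cv2.INTER_CUBIC); b=cv2.resize(b,None,fx=3.5,fy=3.5,interpolation=cv2.INTER_CUBIC)
c=np.zeros((600,800,3),np.uint8); c[:a.shape[0],:a.shape[1]]=a; c[:b.shape[0],410:410+b.shape[1]]=b
cv2.imwrite("pics/crop3.png",c)
E
```

```text
clock: 5.95
position: [0.5137, 0.1027, 0.0145]
eef_rot: [0.0, 1.0, -0.017, -0.005]
ft_force: [-15.7, 0.1, 12.1]
finger_gap: 0.0006
finger_force: 8.0
t 5.95 local [-0.1263  0.0006  0.0145] head err deg -0.08 q [ 2.000e-04  9.998e-01 -1.740e-02 -5.300e-03] F [-15.66   0.11  12.13] gap 0.0006
clock: 6.75
position: [0.4217, 0.1063, 0.1756]
eef_rot: [-0.0, 1.0, -0.018, 0.005]
ft_force: [0.1, -0.3, -0.5]
finger_gap: 0.0007
finger_force: 0.0
t 6.75 local [-0.2184  0.0011  0.1756] head err deg -0.1 q [-4.000e-04  9.998e-01 -1.760e-02  5.100e-03] F [ 0.09 -0.3  -0.46] gap 0.0007
```

View pics/crop3.png

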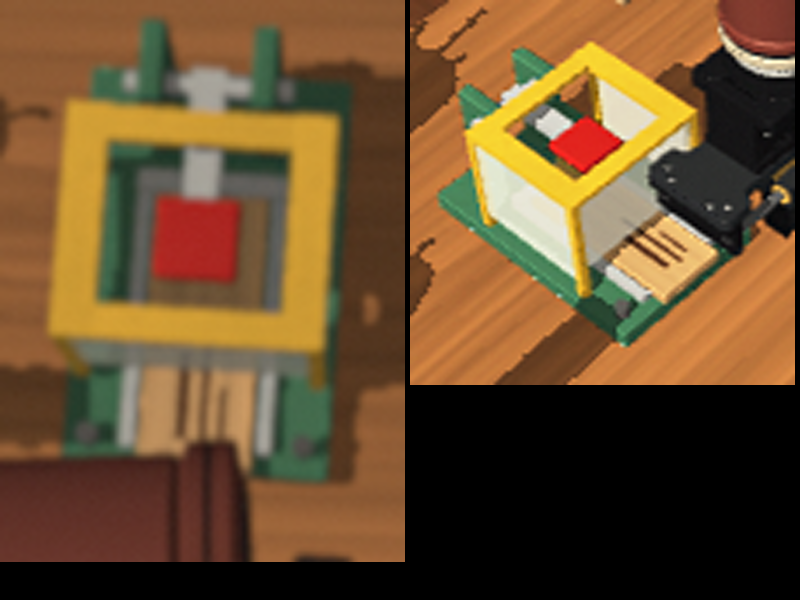

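The plaque has slid in. Its front +y top corner is now at about (667,299) in the side crop, and through the window its back end (top crop, about y=197) reaches the grey stop. I'll check the number.

```bash
python3 - <<'E'
from fit import *
q=(.63993,.09786,-.03344)
for l in[(-.115,.032,.03),(-.12,.032,.03),(-.125,.032,.03),(-.115,.032,.018)]:
    p=proj("side",world(q,l));print(l,(p-175)*3.5+[410,0])
for l in[(.045,-.03,.03),(.04,-.03,.03),(.035,-.03,.03)]: print((proj("top",world(q,l))-[205,95])*4.5)
E
```

```text
(-0.115, 0.032, 0.03) [661.79784377 295.49600226]
(-0.12, 0.032, 0.03) [666.22730705 298.7103536 ]
(-0.125, 0.032, 0.03) [670.67130571 301.93525292]
(-0.115, 0.032, 0.018) [662.77645473 304.68516603]
[264.80295363 197.02061044]
[264.22131495 205.64015891]
[263.63903891 214.26915269]
```

The back end projects to y≈197, which matches x=45 mm, and the push stalled at 15 N. The plaque is home, so I'll move over the window.

```bash
python3 -m jog '[[0,0,-0.025,0,-1],[0.04,0,0,0,-1],[0.045,0,0,0,-1],[0.045,0,0,0,-1],[0.045,0,0,0,-1],[0.042,0,0,0,-1],[0,0,0,0,-1],[0,0,0,0,-1]]'
python3 -c "from fit import *;st()"
```

```text
clock: 7.65
position: [0.6339, 0.0981, 0.1917]
eef_rot: [0.0, 1.0, -0.018, -0.003]
ft_force: [0.2, 0.6, -0.0]
finger_gap: 0.0002
finger_force: 0.0
t 7.65 local [-0.006   0.      0.1917] head err deg -0.13 q [ 1.000e-04  9.998e-01 -1.780e-02 -3.200e-03] F [ 0.16  0.62 -0.01] gap 0.0002
```

```bash
python3 -m jog '[[0.006,0,0,0.1,-1],[0,0,0.03,0,-1],[0,0,0.03,0,-1],[0,0,0.015,0,-1],[0,0,0,0,-1],[0,0,0,0,-1]]'
python3 -c "from fit import *;st()"
python3 -m jog '[[0,0,0.005,0,-1],[0,0,0.005,0,-1],[0,0,0.005,0,-1],[0,0,0.005,0,-1],[0,0,0.004,0,-1],[0,0,0,0,-1],[0,0,0,0,-1]]'
python3 -c "from fit import *;st()"
```

```text
clock: 8.25
position: [0.6413, 0.0983, 0.122]
eef_rot: [-0.0, 1.0, -0.018, 0.001]
ft_force: [0.5, -0.0, -0.5]
finger_gap: 0.0006
finger_force: 0.0
t 8.25 local [0.0014 0.0005 0.122 ] head err deg -0.19 q [-0.000e+00  9.998e-01 -1.840e-02  5.000e-04] F [ 0.49 -0.03 -0.55] gap 0.0006
clock: 8.95
position: [0.6416, 0.0982, 0.0976]
eef_rot: [-0.0, 1.0, -0.018, 0.0]
ft_force: [-3.0, 0.1, 5.9]
finger_gap: 0.0004
finger_force: 3.2
t 8.95 local [0.0016 0.0004 0.0976] head err deg -0.2 q [-0.000e+00  9.998e-01 -1.850e-02  5.000e-04] F [-2.96  0.07  5.95] gap 0.0004
```

Contact is as expected. I'll press to the bottom stop and hold.

```bash
python3 -m jog '[[0,0,0.004,0,-1],[0,0,0.003,0,-1],[0,0,0.003,0,-1],[0,0,0.002,0,-1],[0,0,0.001,0,-1],[0,0,0.001,0,-1],[0,0,0,0,-1],[0,0,0,0,-1]]'
python3 -c "from fit import *;st()"
```

```text
clock: 9.75
position: [0.6426, 0.0982, 0.0886]
eef_rot: [0.0, 1.0, -0.018, 0.002]
ft_force: [-13.0, -0.9, 30.1]
finger_gap: 0.0003
finger_force: 16.1
t 9.75 local [0.0027 0.0004 0.0886] head err deg -0.18 q [ 1.000e-04  9.998e-01 -1.830e-02  1.700e-03] F [-12.97  -0.85  30.05] gap 0.0003
```

The force is 30 N, well above the 9 N spring, so the lever is on its hard stop. I'll hold it there, then release.

```bash
python3 -m jog '[[0,0,0,0,-1],[0,0,0,0,-1],[0,0,0,0,-1],[0,0,0,0,-1],[0,0,0,0,-1],[0,0,0,0,-1],[0,0,0,0,-1],[0,0,0,0,-1]]'
python3 -m jog '[[0,0,0,0,-1],[0,0,0,0,-1],[0,0,0,0,-1],[0,0,0,0,-1],[0,0,0,0,-1],[0,0,0,0,-1],[0,0,0,0,-1],[0,0,0,0,-1]]'
python3 -c "from fit import *;st()"
python3 -m jog '[[0,0,-0.008,0,-1],[0,0,-0.01,0,-1],[0,0,-0.01,0,-1],[0,0,-0.02,0,-1],[0,0,-0.03,0,-1],[0,0,-0.04,0,-1],[0,0,-0.03,0,-1],[0,0,0,0,-1]]'
python3 -m jog '[[-0.04,0,0,0,-1],[-0.045,0,0,0,-1],[-0.045,0,0,0,-1],[-0.045,0,0,0,-1],[-0.04,0,0,0,-1],[0,0,0,0,-1],[0,0,0,0,-1],[0,0,0,0,-1]]'
python3 - <<'E'
from fit import *;import cv2
st()
a=arm.snapshot("top")[95:220,205:295,::-1]; b=arm.snapshot("side")[175:285,175:285,::-1]
a=cv2.resize(a,None,fx=4.5,fy=4.5,interpolation=cv2.INTER_CUBIC); b=cv2.resize(b,None,fx=3.5,fy=3.5,interpolation=cv2.INTER_CUBIC)
c=np.zeros((600,800,3),np.uint8); c[:a.shape[0],:a.shape[1]]=a; c[:b.shape[0],410:410+b.shape[1]]=b
cv2.imwrite("pics/crop4.png",c)
E
```

```text
clock: 10.55
position: [0.6426, 0.0982, 0.0886]
eef_rot: [0.0, 1.0, -0.018, 0.002]
ft_force: [-13.7, -0.5, 30.5]
finger_gap: 0.0006
finger_force: 16.0
clock: 11.35
position: [0.6426, 0.0982, 0.0886]
eef_rot: [0.0, 1.0, -0.018, 0.002]
ft_force: [-14.1, -1.0, 29.7]
finger_gap: 0.0006
finger_force: 16.0
t 11.35 local [0.0027 0.0004 0.0886] head err deg -0.18 q [ 1.000e-04  9.998e-01 -1.830e-02  1.700e-03] F [-14.1   -0.97  29.72] gap 0.0006
clock: 12.15
position: [0.644, 0.0982, 0.2368]
eef_rot: [-0.0, 1.0, -0.018, 0.005]
ft_force: [0.2, -0.7, 0.6]
finger_gap: 0.0006
finger_force: 0.0
clock: 12.95
position: [0.4271, 0.106, 0.2308]
eef_rot: [0.0, 1.0, -0.019, 0.0]
ft_force: [0.0, 0.2, -0.1]
finger_gap: 0.0004
finger_force: 0.0
t 12.95 local [-0.213   0.0011  0.2308] head err deg -0.21 q [ 0.000e+00  9.998e-01 -1.860e-02  2.000e-04] F [ 0.01  0.16 -0.14] gap 0.0004
```

View pics/crop4.png

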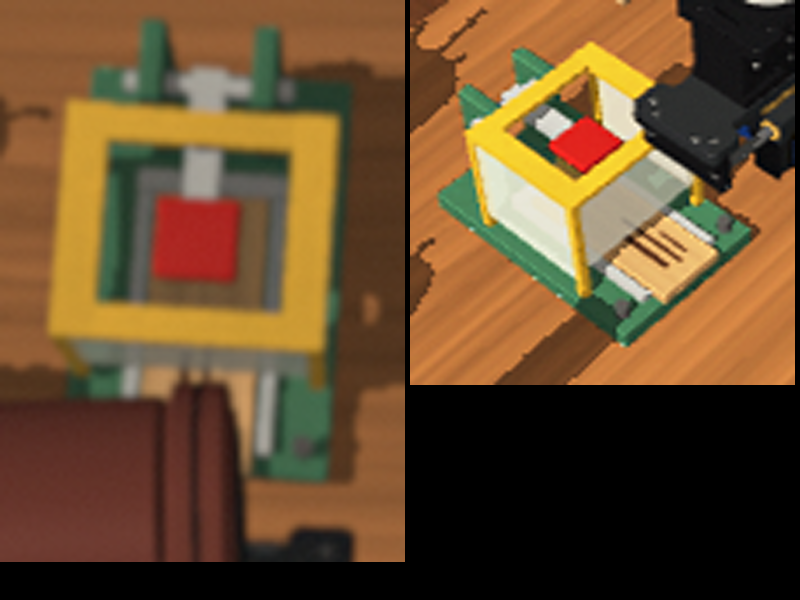

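The pad is back up at (197,239), where it started. The plaque is still at the stop, with its front corner at (667,299), and the robot is clear. I'll hand in now.

```bash
python3 -c "from rig import arm;print(arm.job_done())"
```

```text
the job is handed in; nothing more can be done
None
```

I pushed the plaque home against its stop, held the lever fully down for over 1.6 s and let it come back up, then handed the job in at about 13 s; the hand-in returned no verdict.

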